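# Squeezed lime into the worktop waste chute

### The job

Clear the squeezed half lime off the quartz into the waste chute set flush in the worktop: push the chute's sprung flap down with one finger and, while it is held open, push the lime over the lip and in with the other finger, keeping the flap down until the lime has dropped right through. Then take the fingers out so that the flap closes. Do not pick the lime up, do not slide it onto the shut flap, and leave the cooker, bowl, spatula and spoon rest where they are.

Things in the scene. Friction and masses are not known exactly. Their poses are not given: they have to be found in the camera images.
- counter: White quartz worktop, 720 x 1240 mm, fixed; its level top is 25 mm above the surface the robot stands on. It lies shifted and turned differently each time; all else stands on it. Origin: on its top, at the middle of the chute's lip (the edge of the mouth on the lime's side). x runs from the lip away from the mouth, over the quartz where the lime lies; y along the lip; z up.
- chute_lip (a point): Middle of the chute's lip, on the worktop's top (the counter's origin). The mouth is a rectangular hole in the 20 mm slab: in the counter's frame x -150 to 0, y -85 to +85 mm, edged by a 16 mm steel trim that is flush with the quartz. A bin hangs below, its floor 165 mm under the worktop.
- lime_center (a point): Squeezed half lime: a green dome, 43 mm across at its widest (8 mm up), 24 mm high, 25 to 49 g, lying cut face down on the quartz, its centre 45 to 100 mm from the lip and within 40 mm of the lip's middle. It slides when pushed. The point is its centre, 12 mm above its flat underside.
- chute_flap (a joint): Flat steel flap, 144 x 164 mm, filling the mouth flush. Hinged on the mouth's edge opposite the lip (counter x -150 mm); its free edge, at the lip, swings down into the bin. Rad: 0 shut, grows as pushed down, stop 1.35. A spring shuts it when let go: 1 N at the free edge starts it, 6 N at 40 mm from the hinge holds it at 0.8. The lime's weight does not open it; below 0.3 the lime may stay on it.
- cooker: Steel pressure cooker, 224 mm across the rim, 184 mm high, 2.6 kg, with a sprung wire clip over its lid and a black long handle. Bystander, right of the chute (counter y about -0.39 m). Origin: centre of its base.
- glass_bowl: Glass bowl of whole limes, 152 mm across, limes up to 80 mm high. Bystander, at counter y about -0.21 m, its near side at least 100 mm from the chute's centre line. Origin: centre of its base.
- spatula: Spatula with wooden stick and dark silicone head, 300 mm long, 14 mm high, lying along counter x at y about +0.19 m. Bystander. Origin: on its underside, near the middle of its length.
- spoon_rest: Grey plastic spoon rest, round dish 108 mm across and 18 mm high with a flat tail. Bystander, at counter y about +0.31 m. Origin: centre of the dish's base.

How it is judged:
By the outcome, as a careful person would: the job done as asked, in the order asked, and still so for the second after the job is handed in, with the robot touching nothing.
It also fails if it takes over 58 s, if anything falls off the work surface, if the arm or the gripper's body presses on something with over 40 N, if the wrist force passes 120 N, or if a joint passes its speed limit or range.

### The arm

A 7-joint arm with a two-finger parallel gripper is mounted at the origin on the work surface. World frame = base frame: x ahead of the robot, y to its left, z up, the work surface at z = 0. Lengths are in m, angles in rad, forces in N, time in s.
With the tool pointing down it reaches from about 0.4 to 0.85 m from the base axis. Payload 10.4 kg.
Tool frame: the origin (TCP) lies on the centre line of the jaws, within the pads' length; the fingertips stand 14 mm ahead of it and the grasp point (between the pads) lies 5 mm behind it (manip.tip_reach is the distance from the TCP to the fingertips, in m); z points along the fingers, y is the line along which they close (so a half turn about z gives the same grasp; the last joint's range is limited). The gripper opens to 85 mm and grips with 20 to 120 N. Pads are 22 mm wide; open, the fingers measure 114 mm over their backs; the gripper's body (76 mm by 85 mm) begins 54 mm behind the grasp point. The pads swing forward as they close: fully open they stand 13 mm farther back than shut.
Start: joints at [1.312, 0.332, -0.065, 1.46, 0.022, 1.35, -0.088], TCP at [0.146, -0.608, 0.245] pointing down, gripper open.
Joint ranges: [-2.6, 2.6], [-0.5, 2.12], [-1.47, 1.34], [0.16, 2.42], [-1.27, 4.41], [0.06, 2.06], [-2.6, 2.6]. Speed limits (rad/s): [2.22, 2.22, 2.79, 2.79, 3.14, 3.14, 3.14].

### API

Orientations are given as a unit quaternion [x, y, z, w].
In Python, from workcell import manip gives the robot as it stands.
- The arm moves only by the shell command python3 -m pendant 'ROWS' [FORCE]. ROWS is JSON, a list of rows, each a list of 7 numbers: the shift along the tool's x, y, z in units of 50 mm (1.0 is 50 mm), then the turn, a rotation vector about the tool's x, y, z in units of 8 degrees (1.0 is 8 degrees), then the opening, from -1 (shut) to 1 (fully open), so that 0 is half open. In form: [[dx, dy, dz, ax, ay, az, jaw], ...]. A call has exactly 10 rows; each row is the pose to reach, as a shift and turn from the pose commanded when the call began, along the tool's axes at that moment; what a row does not reach only later rows make up. A row lasts 1/8 s, in which the tool goes at most 62.5 mm and 10.7 degrees, less where a joint would pass 70% of its speed; a pose out of reach is approached as far as the arm can. A call with a gripper value outside its range is refused whole. The fingers move at their own pace and stop on an object; FORCE is the grip in N (left out, the last holds). Time passes only in rows, so rows that repeat a pose let the fingers close, or fill a call up. It gives the time, the measured TCP pose, the force, the opening and the grip force at its end, in the units of the state.
- manip.get_obs(): the state, without advancing time (a new reading comes with each control period).
- manip.camera(name): name is "scene" or "top" or "wrist"; returns (picture, depth): 384x512x3 uint8, red, green, blue; 384x512 float32, m along the optical axis (not along the pixel's ray), 0 where there is no reading.
- manip.get_calibration(name): a dict with "fx", "fy", "cx", "cy" (pixels), "xyz" and "orientation" of the camera in the world. Camera axes: x right, y up, looking along -z (the intrinsics and any distortion apply to the point x, -y, -z); pixel columns grow to the right and rows downward; lengths in m; the calibration is good to about 2 mm. A picture is of the moment at which its call begins: read the wrist's pose just before it. get_calibration takes no time and is no camera call; for the wrist camera it gives the pose at the moment of the call.
- manip.hand_in(): hands the job in; it is judged then, once.
Trained networks look in the newest picture that a camera, given by its name, has taken for a name from the list of things; names that differ only in an ending like _2 or _b are one class to them, and where a whole thing is asked for, a point or a joint stands for the part that bears it (a point fixed in the world has none). Each returns a list of dicts, best first, with "p" (0 to 1); they miss things now and then, are a little off and sometimes report something else, mostly with a low value. They report only what shows in the picture. A call takes as long as a camera call.
- manip.find_in(thing, camera): "box" ([left, top, right, bottom] in pixels, round what is visible of it).
- manip.trace(thing, camera): "pixels" (384x512 bool, what is visible of it) and "box" ([left, top, right, bottom] in pixels, round what is visible of it).
- manip.tip_of(thing, camera): "pixel" ([column, row] in pixels: a listed point, or the origin of a listed thing).
The state is a dict: "clock": time; "joint_pos": joint angles; "joint_velocities": joint speeds; "tau": joint torques, N m; "position": TCP position; "ee_rot": TCP orientation; "ft_force": force on the tool from outside, world axes, zero at the start; "torque": the same for the moment, N m; "grip_width": opening from 0.0 (shut) to 1.0 (fully open); "grasp_force": force on a finger pad.
Only numpy, scipy, OpenCV 4.12 (cv2) and the standard library are available. Lean on these libraries where they do the work, as an engineer would, in place of code of your own. Each camera call takes 0.05 s, during which the arm holds its last target. There are 200 camera calls.

## Working session

There is one attempt and no reset: what is moved stays moved. The work goes in short steps, Python scripts to look and compute and a shell command to move; the robot and the scene stay as the last step left them, time stands still between calls to the robot, and variables do not carry over. Pictures are saved under pics/ and viewed, at most 10 in all, crops included, and the job is handed in when it is done.

```bash
mkdir -p pics; ls
cat > h.py <<'E'
import numpy as np, cv2
from scipy.spatial.transform import Rotation as R
from workcell import manip
def ray(cal,px):
    d=np.array([(px[0]-cal["cx"])/cal["fx"],-(px[1]-cal["cy"])/cal["fy"],-1.])
    return R.from_quat(cal["orientation"]).apply(d)
def onplane(cal,px,z):
    d=ray(cal,px);o=np.array(cal["xyz"]);return o+d*(z-o[2])/d[2]
def proj(cal,P):
    p=R.from_quat(cal["orientation"]).inv().apply(np.array(P)-cal["xyz"])
    return cal["cx"]+cal["fx"]*p[0]/-p[2], cal["cy"]-cal["fy"]*p[1]/-p[2]
E
python3 - <<'E'
from h import *
np.set_printoptions(precision=4,suppress=True)
ims=[]
for c in ("top","scene"):
    im,d=manip.camera(c);cal=manip.get_calibration(c);ims.append(im)
    print(c,{k:np.round(v,4) for k,v in cal.items()})
    for t in ("lime_center","chute_lip","counter","glass_bowl","spatula","spoon_rest","cooker"):
        r=manip.tip_of(t,c)
        for q in r[:2]:
            z=0.037 if t=="lime_center" else 0.025
            px=q["pixel"];print(t,round(q["p"],2),np.round(px,1),onplane(cal,px,z),"depth",d[int(px[1]),int(px[0])])
    for t in ("chute_flap","lime_center"):
        for q in manip.find_in(t,c)[:2]: print(t,q)
cv2.imwrite("pics/a.png",cv2.cvtColor(np.vstack([cv2.resize(i,(400,300)) for i in ims]),cv2.COLOR_RGB2BGR))
cv2.imwrite("pics/top.png",cv2.cvtColor(ims[0],cv2.COLOR_RGB2BGR))
print(manip.get_obs(),manip.tip_reach)
E
```

```text
pics
top {'fx': np.float64(480.2867), 'fy': np.float64(480.2867), 'cx': np.float64(247.7585), 'cy': np.float64(198.2235), 'xyz': array([0.2837, 0.0135, 1.4129]), 'orientation': array([-0.0785,  0.0853,  0.7451, -0.6568])}
chute_lip 0.75 [233.9 207. ] [0.5891 0.0233 0.025 ] depth 1.4275715
chute_lip 0.48 [234.3 204.3] [0.597  0.0212 0.025 ] depth 1.4202248
counter 0.9 [232.7 205.4] [0.5943 0.0263 0.025 ] depth 1.4254259
glass_bowl 0.56 [302.8 178.1] [ 0.6511 -0.1921  0.025 ] depth 1.3654165
spatula 0.93 [174.2 200.7] [0.6304 0.1969 0.025 ] depth 1.4141686
spoon_rest 0.66 [123.  200.2] [0.6511 0.3478 0.025 ] depth 1.4294956
cooker 0.91 [367.  212.7] [ 0.5226 -0.3635  0.025 ] depth 1.2654406
chute_flap {'box': [206.4, 200.7, 272.2, 259.7], 'p': 0.63}
chute_flap {'box': [106.6, 189.6, 142.3, 239.9], 'p': 0.24}
lime_center {'box': [227.1, 165.4, 241.0, 181.1], 'p': 0.74}
scene {'fx': np.float64(360.685), 'fy': np.float64(360.685), 'cx': np.float64(255.4821), 'cy': np.float64(194.4272), 'xyz': array([ 1.3137, -0.1364,  0.6578]), 'orientation': array([0.3304, 0.2824, 0.5677, 0.6991])}
lime_
[... 497 characters left out ...]
9] [ 0.5188 -0.3689  0.025 ] depth 0.8469636
chute_flap {'box': [227.5, 173.8, 291.5, 215.3], 'p': 0.89}
lime_center {'box': [261.8, 220.9, 275.9, 241.1], 'p': 0.64}
{'clock': 1.0, 'joint_pos': array([ 1.3124,  0.3322, -0.0647,  1.4601,  0.0216,  1.3499, -0.0885]), 'joint_velocities': array([ 0.001 ,  0.0002, -0.0004,  0.0006,  0.0007, -0.001 ,  0.0002]), 'tau': array([ -0.0008, -62.524 ,   0.0484, -39.184 ,   0.0165,   0.0016,
        -0.0001]), 'position': array([ 0.146 , -0.6077,  0.2454]), 'ee_rot': array([0.9931, 0.1176, 0.    , 0.0001]), 'ft_force': array([-0.3252, -0.1982, -0.651 ]), 'torque': array([ 0.01  ,  0.018 , -0.0043]), 'grasp_force': 0.0, 'grip_width': 1.0024649383103} 0.014
```

View pics/a.png

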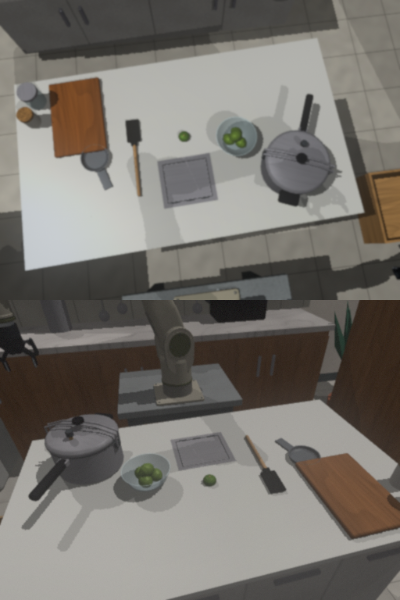

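View pics/top.png

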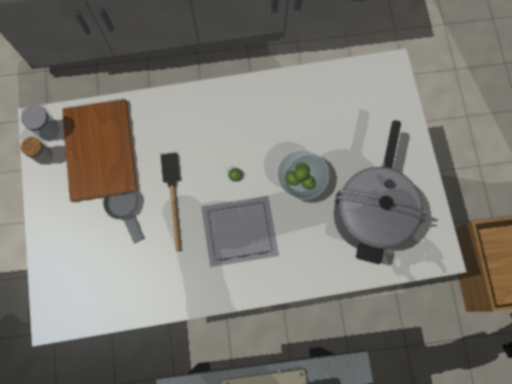

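The top view shows the trim corners at about (203,207), (269,197), (277,255) and (211,265). The lime is at (235,174), on the far side from the robot, and the hinge is on the robot's side. Next I compute the counter frame and the first move.

```bash
cat >> h.py <<'E'
def delta(p,q,p0=None,q0=None):
    "rows units from the current (or given) pose to the target pose"
    o=manip.get_obs()
    p0=o["position"] if p0 is None else p0; q0=R.from_quat(o["ee_rot"] if q0 is None else q0)
    return np.round(np.r_[q0.inv().apply(np.array(p)-p0)/.05, np.degrees((q0.inv()*q).as_rotvec())/8],3)
def toolrot(yaw,tilt=0.):
    "tool y along the counter's x (yaw), pointing down; tilt leans the body to -x so the -y finger goes low"
    y=np.array([np.cos(yaw),np.sin(yaw),0]);z=np.array([0,0,-1.]);x=np.cross(y,z)
    return R.from_rotvec(-tilt*np.cross([0,0,1],y))*R.from_matrix(np.c_[x,y,z])
E
python3 - <<'E'
from h import *
np.set_printoptions(precision=4,suppress=True)
cal=manip.get_calibration("top")
c=[onplane(cal,p,.025) for p in [(203,207),(269,197),(277,255),(211,265)]]
print(np.array(c),[np.linalg.norm(c[i]-c[i-1]) for i in range(4)])
v=(c[0]+c[1]-c[2]-c[3])[:2];yaw=np.arctan2(v[1],v[0]);print("yaw",yaw)
im,d=manip.camera("top")
r=manip.trace("lime_center","top")
for q in r[:1]:
    ys,xs=np.where(q["pixels"]);print(q["p"],xs.mean(),ys.mean(),onplane(cal,(xs.mean(),ys.mean()),.035))
print(R.from_quat(manip.get_obs()["ee_rot"]).as_matrix())
print(toolrot(yaw,.3).as_matrix())
print(delta([.60,.02,.40],toolrot(yaw)))
E
```

```text
[[ 0.6006  0.114   0.025 ]
 [ 0.6061 -0.0837  0.025 ]
 [ 0.4325 -0.0834  0.025 ]
 [ 0.4279  0.1089  0.025 ]] [np.float64(0.17277977085415122), np.float64(0.19782159970699498), np.float64(0.17356636872403564), np.float64(0.1923109870708965)]
yaw 0.013882456928220991
0.69 234.84117647058824 174.51764705882354 [0.685  0.0088 0.035 ]
[[ 0.9723  0.2337  0.0001]
 [ 0.2337 -0.9723 -0.0001]
 [ 0.      0.0001 -1.    ]]
[[-0.0139  0.9552  0.2955]
 [ 0.9999  0.0133  0.0041]
 [ 0.      0.2955 -0.9553]]
[ 11.761 -10.085  -3.094   0.001   0.     -9.66 ]
```

```bash
python3 -m pendant '[[0,0,-1.2,0,0,0,1],[0.6,-0.5,-2.4,0,0,-0.6,1],[1.8,-1.5,-3.1,0,0,-1.9,1],[3,-2.6,-3.1,0,0,-3.2,1],[4.2,-3.7,-3.1,0,0,-4.4,1],[5.4,-4.7,-3.1,0,0,-5.6,1],[6.6,-5.7,-3.1,0,0,-6.8,1],[7.8,-6.7,-3.1,0,0,-8,1],[9,-7.8,-3.1,0,0,-9,1],[10.2,-8.8,-3.1,0,0,-9.66,1]]'
python3 -c "
from h import *
print(delta([.60,.02,.40],toolrot(.014)))"
```

```text
clock: 2.35
position: [0.4538, -0.1781, 0.4003]
ee_rot: [0.701, 0.713, -0.0, 0.001]
ft_force: [1.2, -0.3, -0.6]
grip_width: 1.004
grasp_force: 0.0
[3.911 2.992 0.005 0.005 0.006 0.023]
```

```bash
python3 -m pendant '[[1,0.8,0,0,0,0,1],[2,1.6,0,0,0,0,1],[3,2.4,0,0,0,0,1],[3.7,2.9,0,0,0,0,1],[3.9,3,0,0,0,0,1],[3.9,3,0,0,0,0,1],[3.9,3,0,0,0,0,1],[3.9,3,0,0,0,0,1],[3.9,3,0,0,0,0,1],[3.9,3,0,0,0,0,1]]'
python3 - <<'E'
from h import *
np.set_printoptions(precision=4,suppress=True)
cal=manip.get_calibration("wrist");im,d=manip.camera("wrist")
print({k:np.round(v,4) for k,v in cal.items()})
for t,z in (("lime_center",.037),("chute_lip",.025)):
    for q in manip.tip_of(t,"wrist")[:2]: print(t,q,onplane(cal,q["pixel"],z))
r=manip.trace("lime_center","wrist")
for q in r[:1]:
    ys,xs=np.where(q["pixels"]);print(q["p"],q["box"],onplane(cal,(xs.mean(),ys.mean()),.037))
for q in manip.trace("chute_flap","wrist")[:1]:
    m=q["pixels"].astype(np.uint8);c=max(cv2.findContours(m,0,2)[0],key=cv2.contourArea)
    b=cv2.boxPoints(cv2.minAreaRect(c));print(q["p"],b,np.array([onplane(cal,p,.025) for p in b]))
cv2.imwrite("pics/w1.png",cv2.cvtColor(im,cv2.COLOR_RGB2BGR))
o=manip.get_obs();print(o["position"],o["joint_pos"],o["ft_force"])
E
```

```text
clock: 3.6
position: [0.6002, 0.0167, 0.4001]
ee_rot: [0.702, 0.712, -0.0, 0.0]
ft_force: [-0.7, 0.8, 0.6]
grip_width: 1.005
grasp_force: 0.0
{'fx': np.float64(282.21), 'fy': np.float64(282.21), 'cx': np.float64(255.3291), 'cy': np.float64(192.6932), 'xyz': array([0.5994, 0.0937, 0.5285]), 'orientation': array([-0.1542, -0.0011,  0.0069,  0.988 ])}
lime_center {'pixel': [306.5, 156.0], 'p': 0.71} [0.6905 0.0053 0.037 ]
chute_lip {'pixel': [250.8, 149.5], 'p': 0.59} [0.5924 0.0135 0.025 ]
chute_lip {'pixel': [280.0, 246.4], 'p': 0.34} [ 0.6524 -0.1791  0.025 ]
0.8 [294.1, 139.8, 316.9, 165.9] [0.6882 0.009  0.037 ]
0.73 [[163.8899 100.146 ]
 [249.1631  97.7096]
 [251.7985 189.9486]
 [166.5253 192.385 ]] [[ 0.4444  0.0952  0.025 ]
 [ 0.5889  0.1011  0.025 ]
 [ 0.595  -0.0621  0.025 ]
 [ 0.4354 -0.0691  0.025 ]]
[0.6003 0.0172 0.4   ] [ 0.4451  0.331  -0.7501  1.2158  0.2247  1.6768 -0.2392] [-0.4815 -0.0168  0.3769]
```

View pics/w1.png

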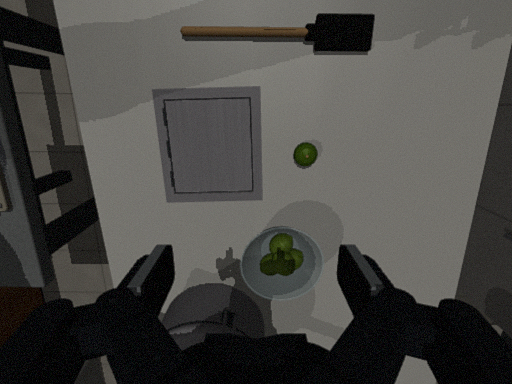

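The flap slot's lip edge runs from about (251,97) to (253,191) and the hinge marks are at column ~168. The lime is at (305,154), and its path toward −x is free.

Run:
```python
from h import *
np.set_printoptions(precision=4,suppress=True)
im,d=manip.camera("wrist");cal=manip.get_calibration("wrist")
g=cv2.imread("pics/w1.png",0)
P=[]
for r in list(range(106,186,4)):
    seg=g[r,240:258].astype(float);P.append((240+np.argmin(seg),r))
P=np.array(P);W=np.array([onplane(cal,p,.025) for p in P])
k=np.polyfit(W[:,1],W[:,0],1);res=W[:,0]-np.polyval(k,W[:,1]);ok=abs(res)<.003;k=np.polyfit(W[ok,1],W[ok,0],1)
print(ok.sum(),"slope",k, "yaw",-k[0], "lip x at y=.015",np.polyval(k,.015))
for n,p in dict(flapUL=(165,98),flapUR=(251,97),flapLR=(253,191),flapLL=(173,193),tUR=(260,86),tLR=(263,200),tUL=(153,89),tLL=(166,203)).items(): print(n,onplane(cal,p,.025))
c=manip.get_calibration("wrist");o=manip.get_obs();Rt=R.from_quat(o["ee_rot"])
print("depth check z:",[ (p,(lambda d0:(cal["xyz"]+ray(cal,p)*d0))(d[p[1],p[0]])) for p in ((275,110),(305,154),(210,150))])
```

```text
20 slope [-0.0443  0.5938] yaw 0.04429384440541825 lip x at y=.015 0.5930966305149569
flapUL [0.4465 0.0991 0.025 ]
flapUR [0.5919 0.1028 0.025 ]
flapLR [ 0.5973 -0.0635  0.025 ]
flapLL [ 0.4475 -0.0696  0.025 ]
tUR [0.6068 0.1204 0.025 ]
tLR [ 0.6164 -0.081   0.025 ]
tUL [0.4276 0.1131 0.025 ]
tLL [ 0.4328 -0.0897  0.025 ]
depth check z: [((275, 110), array([0.6331, 0.0824, 0.0264])), ((305, 154), array([0.6856, 0.0114, 0.048 ])), ((210, 150), array([0.5194, 0.0119, 0.0239]))]
```

Run:
```python
from h import *
np.set_printoptions(precision=3,suppress=True,linewidth=150)
cal=manip.get_calibration("wrist");im,d=manip.camera("wrist")
o=manip.get_obs();Rt=R.from_quat(o["ee_rot"])
v,u=np.mgrid[235:384,0:512];D=d[235:384]
P=np.stack([(u-cal["cx"])/cal["fx"]*D,-(v-cal["cy"])/cal["fy"]*D,-D],-1)[D>0]
W=R.from_quat(cal["orientation"]).apply(P)+cal["xyz"]
T=Rt.inv().apply(W-o["position"])
for s in(1,-1):
    for z0 in np.arange(-.06,.03,.006):
        m=(abs(T[:,0])<.06)&(s*T[:,1]>.02)&(s*T[:,1]<.09)&(T[:,2]>z0)&(T[:,2]<=z0+.006)
        if m.sum()>3: print(s,round(z0,3),m.sum(),"x",T[m,0].min(),T[m,0].max(),"y",T[m,1].min(),T[m,1].max())
q=toolrot(.044);lip=np.array([.595,.020,.025]);ex=np.array([np.cos(.044),np.sin(.044),0]);ey=np.array([-ex[1],ex[0],0])
t=lip+.077*ex-.016*ey;t[2]=.12;print(t,delta(t,q))
```

```text
1 -0.06 2303 x -0.013460182770235172 0.017503563821619134 y 0.029497933310341385 0.07444357001001907
1 -0.054 2827 x -0.013525090908088679 0.01367098497400615 y 0.037044899986556426 0.07482096915055005
1 -0.048 878 x 0.004997272154801046 0.013292364578012495 y 0.03972714986602911 0.0738219838617114
1 -0.042 351 x -0.0007307562647262309 0.01269208051825687 y 0.042508033960656715 0.06404556656895884
1 -0.036 385 x -0.007141594506489029 0.011051987841311272 y 0.04230006349315343 0.05659751104532232
1 -0.03 470 x -0.011544472051497548 0.011090564387096921 y 0.042451656595743174 0.056609602423154146
1 -0.024 409 x -0.01199207474386499 0.011171231379369852 y 0.042529256005834286 0.05720927026448035
1 -0.018 353 x -0.012384784002649921 0.010644630386343194 y 0.04248105505632124 0.05652476863924037
1 -0.012 317 x -0.012335208799909873 0.010942652704412928 y 0.04256668649548309 0.05687277439859638
1 -0.006 201 x -0.011399874702468657 0.010609613720418649 y 0.04261526300288461 0.05525688682041934
1 -0.0 18 x -0.008961434634600286 0.006931884424551727 y 0.04287918085403077 0.043351794006486505

[... 495 characters left out ...]
0.041616968751576604
-1 -0.03 466 x -0.011858556926610246 0.010822544064835349 y -0.056192565832975404 -0.04170973472051052
-1 -0.024 410 x -0.01219126662976551 0.010824457378073592 y -0.05601680185803158 -0.041808391248983084
-1 -0.018 361 x -0.012585814822874637 0.0110829613394382 y -0.056099946098439435 -0.041876753616178916
-1 -0.012 313 x -0.012272226258192149 0.01073403733851671 y -0.056417250651052984 -0.04176426894200445
-1 -0.006 201 x -0.011412095743368085 0.010634640538265697 y -0.05435240853153895 -0.04182488297107892
-1 -0.0 15 x -0.008660773301340045 0.006346245677406707 y -0.042627766009808256 -0.04206245684236648
[0.673 0.007 0.12 ] [-0.215  1.443  5.599  0.     0.    -0.216]
```

```bash
python3 -m pendant '[[-0.1,0.8,0.8,0,0,-0.1,1],[-0.21,1.5,2,0,0,-0.21,1],[-0.21,1.5,3.2,0,0,-0.21,1],[-0.21,1.5,4.4,0,0,-0.21,1],[-0.21,1.5,5.4,0,0,-0.21,1],[-0.21,1.5,6.2,0,0,-0.21,1],[-0.21,1.5,6.8,0,0,-0.21,1],[-0.21,1.5,7.2,0,0,-0.21,1],[-0.21,1.5,7.36,0,0,-0.21,1],[-0.21,1.5,7.36,0,0,-0.21,1]]'
cat >> h.py <<'E'
q44=toolrot(.044);lip=np.array([.595,.020,.025]);ex=np.array([np.cos(.044),np.sin(.044),0]);ey=np.array([-ex[1],ex[0],0]);ez=np.array([0,0,1.])
def cnt(P):
    d=np.array(P)-lip;return np.round(1000*np.array([d@ex,d@ey,d[2]]),1)
def wr(c): return lip+(c[0]*ex+c[1]*ey+c[2]*ez)/1000
E
python3 - <<'E'
from h import *
o=manip.get_obs();print("TCP cnt",cnt(o["position"]),delta(wr([80,-16,7]),q44),o["ft_force"],o["joint_pos"])
cal=manip.get_calibration("wrist");im,d=manip.camera("wrist")
for q in manip.trace("lime_center","wrist")[:2]:
    ys,xs=np.where(q["pixels"]);print(q["p"],q["box"],cnt(onplane(cal,(xs.mean(),ys.mean()),.037)))
cv2.imwrite("pics/w2.png",cv2.cvtColor(im,cv2.COLOR_RGB2BGR))
E
```

```text
clock: 5.2
position: [0.6757, 0.0077, 0.0323]
ee_rot: [0.692, 0.722, 0.0, 0.0]
ft_force: [-0.8, 0.6, 0.3]
grip_width: 1.002
grasp_force: 0.0
TCP cnt [ 80.1 -15.8   7.3] [-0.004 -0.002  0.007  0.003  0.    -0.006] [-0.81756927  0.55006448  0.28524426] [ 0.36984443  0.71586632 -0.64173172  1.48761604  0.45879752  1.09105477
 -0.32437603]
0.71 [237.7, 218.4, 324.7, 299.2] [ 92.9 -13.7  12. ]
```

View pics/w2.png

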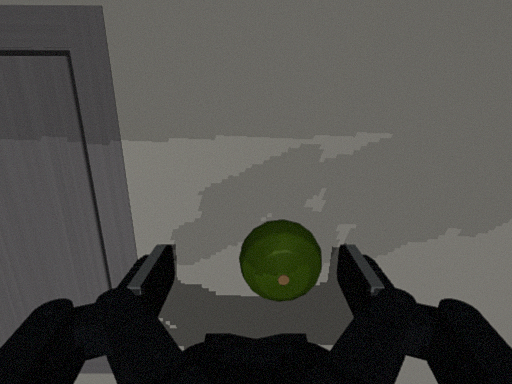

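The lime at (281,260) sits between the fingers with clearance to both. I use the slot line (70,53)–(105,250) to check the lip from close up.

Run:
```python
from h import *
cal=manip.get_calibration("wrist")
for p in [(70,53),(88,155),(105,250),(103,8),(120,130),(133,235)]: print(p,cnt(onplane(cal,p,.025)))
```

```text
(70, 53) [-0.4 81.8 -0. ]
(88, 155) [-0.6 36.8 -0. ]
(105, 250) [ -0.8 -15.1  -0. ]
(103, 8) [16.9 99.  -0. ]
(120, 130) [16.7 48.7 -0. ]
(133, 235) [15.6 -6.2 -0. ]
```

```bash
python3 -m pendant '[[0,-0.12,0,0,0,0,1],[0,-0.28,0,0,0,0,1],[0,-0.46,0,0,0,0,1],[0,-0.64,0,0,0,0,1],[0,-0.82,0,0,0,0,1],[0,-1.0,0,0,0,0,1],[0,-1.16,0,0,0,0,1],[0,-1.26,0,0,0,0,1],[0,-1.32,0,0,0,0,1],[0,-1.32,0,0,0,0,1]]'
python3 - <<'E'
from h import *
o=manip.get_obs();print("TCP cnt",cnt(o["position"]),o["ft_force"],o["joint_pos"])
cal=manip.get_calibration("wrist");im,d=manip.camera("wrist")
for q in manip.trace("lime_center","wrist")[:2]:
    ys,xs=np.where(q["pixels"]);print(q["p"],q["box"],cnt(onplane(cal,(xs.mean(),ys.mean()),.037)))
cv2.imwrite("pics/w3.png",cv2.cvtColor(im,cv2.COLOR_RGB2BGR))
# plan: back off so that B's inner tip corner is at x=60, then tilt about it
B=lambda tcp,q: tcp+q.apply([0,.0425,.001])
c0=wr([60,-15.5,6.5])
for t in (0,10,20,30):
    q=toolrot(.044,np.radians(t));T=c0-q.apply([0,.0425,.001]);print(t,cnt(T),"A in",cnt(T+q.apply([0,-.0425,.001])),"A out",cnt(T+q.apply([0,-.0565,.001])),delta(T,q))
E
```

```text
clock: 6.55
position: [0.6094, 0.0047, 0.032]
ee_rot: [0.692, 0.722, -0.0, 0.0]
ft_force: [-0.2, 0.3, 0.1]
grip_width: 1.001
grasp_force: 0.0
TCP cnt [ 13.7 -15.9   7. ] [-0.21143618  0.30094787  0.1391365 ] [ 0.43952783  0.59999186 -0.67416649  1.68035941  0.42838574  1.01386665
 -0.33727567]
0.93 [252.9, 215.0, 338.9, 295.1] [ 34.4 -10.9  12. ]
0 [ 17.5 -15.5   7.5] A in [-25.  -15.5   6.5] A out [-39.  -15.5   6.5] [ 0.006  0.071 -0.011  0.     0.    -0.007]
10 [ 18.  -15.5   0.1] A in [-23.7 -15.5  -8.3] A out [-37.5 -15.5 -10.7] [ 7.00e-03  8.10e-02  1.37e-01 -1.25e+00  1.00e-03 -7.00e-03]
20 [ 19.7 -15.5  -7.1] A in [-19.9 -15.5 -22.6] A out [-33.  -15.5 -27.4] [ 7.00e-03  1.16e-01  2.81e-01 -2.50e+00  1.00e-03 -7.00e-03]
30 [ 22.7 -15.5 -13.9] A in [-13.6 -15.5 -36. ] A out [-25.7 -15.5 -43. ] [ 7.00e-03  1.75e-01  4.17e-01 -3.75e+00  2.00e-03 -7.00e-03]
```

View pics/w3.png

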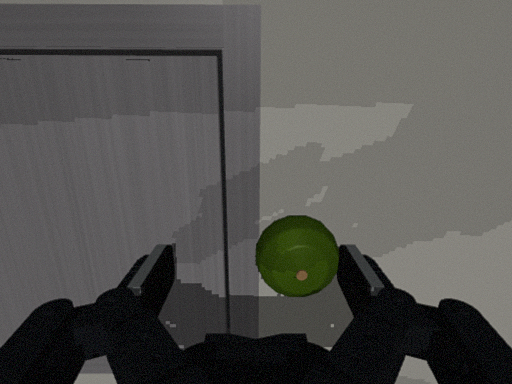

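```bash
python3 -m pendant '[[0.06,0.09,0,0,0,0,1],[0.06,0.095,0.063,-0.625,0,0,1],[0.06,0.1,0.137,-1.25,0,0,1],[0.06,0.115,0.21,-1.875,0,0,1],[0.06,0.135,0.281,-2.5,0,0,1],[0.06,0.16,0.35,-3.125,0,0,1],[0.06,0.195,0.417,-3.75,0,0,1],[0.06,0.195,0.417,-3.75,0,0,1],[0.06,0.195,0.417,-3.75,0,0,1],[0.06,0.195,0.417,-3.75,0,0,1]]'
python3 - <<'E'
from h import *
o=manip.get_obs();q=R.from_quat(o["ee_rot"]);T=o["position"]
print("TCP",cnt(T),"B",cnt(T+q.apply([0,.0425,.001])),"A in",cnt(T+q.apply([0,-.0425,.001])),"A out",cnt(T+q.apply([0,-.0565,.001])),"tilt",np.degrees(np.arcsin(q.as_matrix()[2,1])),o["ft_force"],o["joint_pos"])
cal=manip.get_calibration("wrist");im,d=manip.camera("wrist")
for r in manip.trace("lime_center","wrist")[:2]:
    ys,xs=np.where(r["pixels"]);print(r["p"],r["box"],cnt(onplane(cal,(xs.mean(),ys.mean()),.037)))
im2,_=manip.camera("scene")
cv2.imwrite("pics/w4.png",cv2.cvtColor(np.vstack([cv2.resize(im,(400,300)),cv2.resize(im2[120:300,150:390],(400,300),interpolation=2)]),cv2.COLOR_RGB2BGR))
E
```

```text
clock: 7.9
position: [0.6202, 0.0085, 0.0118]
ee_rot: [0.668, 0.697, 0.187, 0.179]
ft_force: [0.9, 0.2, 1.0]
grip_width: 1.0
grasp_force: 0.6
TCP [ 24.6 -12.6 -13.2] B [ 61.9 -12.7   7.2] A in [-11.7 -12.6 -35.4] A out [-23.8 -12.6 -42.4] tilt 30.026960987497816 [0.92856923 0.18691455 1.04020381] [ 0.28580794  0.3752821  -0.42501327  2.11305132  0.83125404  0.22528207
 -0.80257924]
0.57 [250.6, 229.5, 340.9, 318.8] [ 31. -10.  12.]
```

View pics/w4.png

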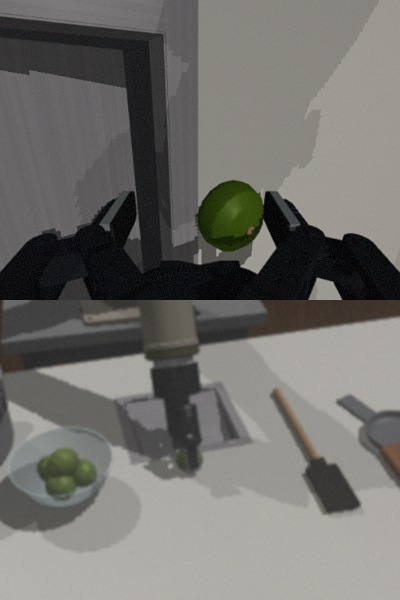

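Flap is open about 0.33 rad with finger A in the mouth, and the lime is on the quartz against finger B. Pushing along −x at a constant tilt opens the flap further as A nears the hinge.

```bash
python3 -m pendant '[[0,-0.087,-0.05,0,0,0,1],[0,-0.208,-0.12,0,0,0,1],[0,-0.329,-0.19,0,0,0,1],[0,-0.45,-0.26,0,0,0,1],[0,-0.571,-0.33,0,0,0,1],[0,-0.693,-0.4,0,0,0,1],[0,-0.814,-0.47,0,0,0,1],[0,-0.918,-0.53,0,0,0,1],[0,-0.918,-0.53,0,0,0,1],[0,-0.918,-0.53,0,0,0,1]]'
cat > st.py <<'E'
from h import *
import sys
o=manip.get_obs();q=R.from_quat(o["ee_rot"]);T=o["position"]
print("TCP",cnt(T),"B",cnt(T+q.apply([0,.0425,.001])),"A in",cnt(T+q.apply([0,-.0425,.001])),"A out",cnt(T+q.apply([0,-.0565,.001])),"tilt",np.degrees(np.arcsin(q.as_matrix()[2,1])),o["ft_force"],o["joint_pos"])
cal=manip.get_calibration("wrist");im,d=manip.camera("wrist")
for r in manip.trace("lime_center","wrist")[:2]:
    ys,xs=np.where(r["pixels"]);D=np.median(d[ys,xs]);print(r["p"],r["box"],"surface",cnt(cal["xyz"]+ray(cal,(xs.mean(),ys.mean()))*D))
cv2.imwrite("pics/"+sys.argv[1],cv2.cvtColor(im,cv2.COLOR_RGB2BGR))
E
python3 st.py w5.png
```

```text
clock: 9.3
position: [0.5655, 0.0058, 0.0106]
ee_rot: [0.668, 0.698, 0.186, 0.179]
ft_force: [-0.1, 0.2, 3.6]
grip_width: 1.001
grasp_force: 1.3
TCP [-30.1 -12.9 -14.4] B [  7.2 -12.9   6. ] A in [-66.5 -12.8 -36.4] A out [-78.6 -12.8 -43.4] tilt 29.92899140858562 [-0.07528659  0.21483017  3.60219543] [ 0.26662454  0.27879317 -0.39781421  2.24513299  0.85953994  0.1718565
 -0.86292584]
0.86 [231.8, 184.3, 286.2, 237.8] surface [ -2.4  -7.5 -57.4]
```

View pics/w5.png

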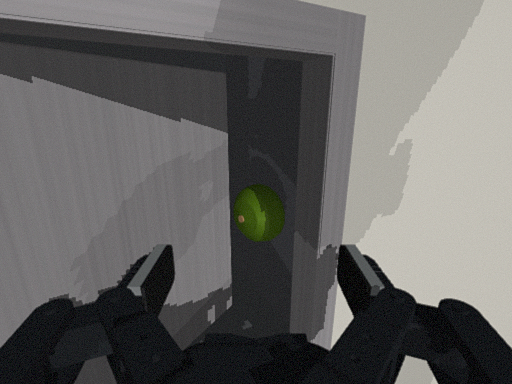

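The lime at (259,212) is over the lip and about 57 mm down, in the gap between the flap edge and the lip. I check whether it is still falling or has stuck.

```bash
python3 st.py w6.png
```

```text
TCP [-30.  -12.9 -14.3] B [  7.4 -12.9   6. ] A in [-66.3 -12.9 -36.4] A out [-78.4 -12.8 -43.4] tilt 29.937119404750707 [-0.34801147  0.75676136  2.8511834 ] [ 0.26674557  0.27900239 -0.39784579  2.24483408  0.85959589  0.17180287
 -0.86285218]
0.81 [229.0, 165.8, 242.5, 206.1] surface [  12.8   -9.  -126.2]
```

It is falling (z now −126 mm). I hold the flap down while it settles, then look.

```bash
python3 -m pendant '[[0,0,0,0,0,0,1],[0,0,0,0,0,0,1],[0,0,0,0,0,0,1],[0,0,0,0,0,0,1],[0,0,0,0,0,0,1],[0,0,0,0,0,0,1],[0,0,0,0,0,0,1],[0,0,0,0,0,0,1],[0,0,0,0,0,0,1],[0,0,0,0,0,0,1]]'; python3 st.py w7.png
```

```text
clock: 10.75
position: [0.5662, 0.0059, 0.0111]
ee_rot: [0.668, 0.698, 0.187, 0.179]
ft_force: [-0.1, -1.3, 2.7]
grip_width: 0.999
grasp_force: 1.3
TCP [-29.4 -12.8 -13.9] B [  7.9 -12.8   6.5] A in [-65.7 -12.7 -36. ] A out [-77.9 -12.7 -43. ] tilt 30.00150528046086 [-0.06428219 -1.34537723  2.69543645] [ 0.26670725  0.27869623 -0.39789454  2.24424653  0.85966678  0.17143952
 -0.86290085]
```

View pics/w7.png

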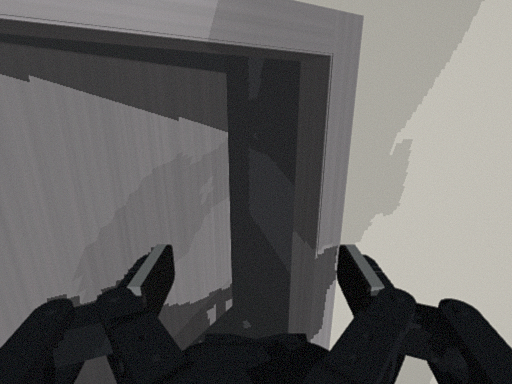

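The lime has dropped through and no longer shows. The fingers now go straight up, gently, so the flap follows and shuts.

```bash
python3 -m pendant '[[0,0.07,-0.12,0,0,0,1],[0,0.17,-0.29,0,0,0,1],[0,0.28,-0.48,0,0,0,1],[0,0.4,-0.69,0,0,0,1],[0,0.55,-0.95,0,0,0,1],[0,0.75,-1.3,0,0,0,1],[0,1,-1.73,0,0,0,1],[0,1.25,-2.16,0,0,0,1],[0,1.5,-2.6,0,0,0,1],[0,1.5,-2.6,0,0,0,1]]'
python3 -m pendant '[[0,0,0,0.8,0,0,1],[0,0.2,-0.3,1.6,0,0,1],[0,0.4,-0.6,2.4,0,0,1],[0,0.5,-0.87,3.2,0,0,1],[0,0.5,-0.87,3.75,0,0,1],[0,0.5,-0.87,3.75,0,0,1],[0,0.5,-0.87,3.75,0,0,1],[0,0.5,-0.87,3.75,0,0,1],[0,0.5,-0.87,3.75,0,0,1],[0,0.5,-0.87,3.75,0,0,1]]'
python3 st.py w8.png
python3 - <<'E'
from h import *
im,d=manip.camera("top");cal=manip.get_calibration("top")
for t in("lime_center","glass_bowl","spatula","spoon_rest","cooker"):
    for q in manip.tip_of(t,"top")[:1]: print(t,q)
w=cv2.imread("pics/w8.png")
cv2.imwrite("pics/f.png",np.vstack([cv2.resize(w,(400,300)),cv2.resize(cv2.cvtColor(im,cv2.COLOR_RGB2BGR),(400,300))]))
E
```

```text
clock: 12.1
position: [0.5669, 0.0058, 0.1628]
ee_rot: [0.668, 0.697, 0.187, 0.18]
ft_force: [-0.6, -0.4, -0.2]
grip_width: 0.998
grasp_force: 0.0
clock: 13.35
position: [0.5659, 0.0058, 0.2115]
ee_rot: [0.692, 0.722, 0.0, 0.0]
ft_force: [-0.8, -0.1, -0.5]
grip_width: 0.998
grasp_force: 0.0
TCP [-29.7 -12.9 186.5] B [ 12.8 -13.  185.6] A in [-72.2 -12.9 185.5] A out [-86.2 -12.8 185.5] tilt 0.030948442745365096 [-0.78038977 -0.11949253 -0.45402613] [ 0.59751817  0.33075153 -0.83055694  1.63355461  0.25293532  1.28876388
 -0.23405712]
lime_center {'pixel': [232.7, 205.7], 'p': 0.73}
spatula {'pixel': [174.4, 202.3], 'p': 0.65}
spoon_rest {'pixel': [124.5, 200.9], 'p': 0.64}
cooker {'pixel': [365.8, 212.4], 'p': 0.73}
```

View pics/f.png

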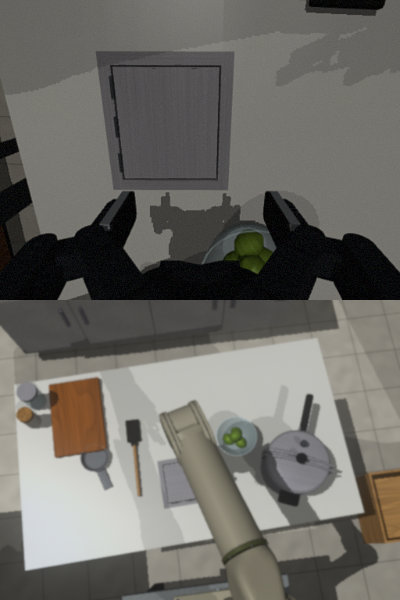

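The flap is shut flush, the quartz is clear and the bystanders are where they were. The network's "lime" report at (232,205) in the top view falls on the arm, so it is a false hit. Handing in.

```bash
python3 -c "
from workcell import manip
print(manip.hand_in())"
```

```text
the job is handed in; nothing more can be done
None
```

The half lime is down the chute: it dropped right through while one finger held the flap open, the flap then shut flush, the bystanders look unmoved, and the job is handed in (I first slid the lime closer along the quartz with the flap still shut).

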